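# Open the test grinder and lay out its parts

### The arm

A 7-joint arm with a two-finger parallel gripper is mounted at the origin on the work surface. World frame = base frame: x ahead of the robot, y to its left, z up, the work surface at z = 0. Lengths are in m, angles in rad, forces in N, time in s.
With the tool pointing down it reaches from about 0.35 to 0.9 m from the base axis. Payload 8.1 kg.
Tool frame: the origin (TCP) lies midway between the tips of the shut fingers; the grasp point (between the pads) lies 19 mm behind it; z points along the fingers, y is the line along which they close (so a half turn about z gives the same grasp; the last joint's range is limited). The gripper opens to 92 mm and grips with 3 to 60 N. Pads are 19 mm wide; open, the fingers measure 130 mm over their backs; the gripper's body (75 mm by 190 mm) begins 47 mm behind the grasp point.
Start: joints at [1.168, 0.434, 0.025, 1.573, -0.012, 1.134, -0.075], TCP at [0.185, -0.597, 0.227] pointing down, gripper open.
Joint ranges: [-2.62, 2.62], [-0.44, 2.09], [-1.27, 1.32], [0.08, 2.57], [-1.32, 4.46], [0.12, 2], [-2.74, 2.74]. Speed limits (rad/s): [2.22, 2.22, 3.01, 3.01, 3.14, 3.14, 3.14].

### API

Orientations are given as a rotation vector (axis times angle).
In Python, from cell import readout, get_image, calibration, ticket gives the robot as it stands. The module is installed in compiled form; this text tells all that it offers.
- The arm moves only by the tool move_arm, never from a script. Its argument "series" is a list of rows, each a list of 6 numbers: the shift along the world's x, y, z as a fraction of full scale, then the turn, a rotation vector about the world's x, y, z as a fraction of full scale. A call has 1 to 5 rows; each row is the pose to reach, as a shift and turn from the pose commanded when the call began; what a row does not reach only later rows make up. Full scale, the value 1, is 0.75 m for a shift and 60 degrees for a turn. A row lasts 1/10 s, in which the tool goes at most 50 mm and 8.59 degrees, less where a joint would pass 70% of its speed; a pose out of reach is approached as far as the arm can. A call with a number of a shift or a turn outside -1 to 1 is refused whole. A call with a gripper value outside its range is refused whole. "claw" is the opening, from -1 (shut) to 1 (fully open), so that 0 is half open, set as the call begins (left out, the last holds). The fingers move at their own pace and stop on an object; "squeeze" is the grip in N (left out, the last holds). Time passes only in rows, so rows that repeat a pose let the fingers close. It gives the time, the measured TCP pose, the force, the opening and the grip force at its end, in the units of the state.
- readout.observe(): the state, without advancing time (a new reading comes with each control period).
- get_image(name): name is "scene" or "top" or "wrist"; returns (picture, depth): 400x640x3 uint8, red, green, blue; 400x640 float32, m along the optical axis (not along the pixel's ray), 0 where there is no reading.
- calibration(name): a dict with "fx", "fy", "cx", "cy" (pixels), "view" (4x4, takes a point from world to camera coordinates); the wrist camera has in their place "mount" (4x4, takes a point from camera to tool coordinates, whose origin is the TCP and whose axes are the flange's). Camera axes: x right, y down, z forward; pixel columns grow to the right and rows downward; lengths in m; the calibration is good to about 2 mm. A picture is of the moment at which its call begins: read the wrist's pose just before it. calibration takes no time and is no camera call.
- ticket.sign_off(): hands the job in; it is judged then, once.
The state is a dict: "clock": time; "joints": joint angles; "dq": joint speeds; "joint_efforts": joint torques, N m; "position": TCP position; "ee_rot": TCP orientation; "force": force on the tool from outside, world axes, zero at the start; "ft_torque": the same for the moment, N m; "width": opening from 0.0 (shut) to 1.0 (fully open); "gripper_force": force on a finger pad.
Only numpy, scipy, OpenCV 4.12 (cv2) and the standard library are available. Lean on these libraries where they do the work, as an engineer would, in place of code of your own. Each camera call takes 0.05 s, during which the arm holds its last target. There are 200 camera calls.

### The job

Open the white test grinder for cleaning: press the orange release tab of its blue cover inward, and with it pressed swing the tab end of the cover up about its heel, a good 15 degrees, before you lift the cover out of its frame. Lay the cover flat, ridge upward, inside the rectangle drawn on the layout tray, and stand the white grinding cartridge from inside the grinder upright in the drawn circle. Set both down gently, let go of them, and leave the other things on the table where they are.

Things in the scene. Friction and masses are not known exactly. Their poses are not given: they have to be found in the camera images.
- grinder: Test grinder: white hollow box fixed to the table, 217 x 132 mm, flat top at z = 105 mm. Origin on the table below the centre of the opening in its top; z up; x points from the cover's heel to its tab (outer box x = -85 to +132, y = -66 to +66 mm). Stands left or right, its x within 0.3 rad of straight ahead of the robot.
- knob_top (a point): Top of the knurled steel knob (38 mm wide) on the grinder's 20 mm post, 176 mm above the table: an obstacle at the grinder's corner (x = +112, y = +48 mm).
- opening (a point): Centre of the opening, at frame height (z = 105 mm). Opening x = -62 to +61.5, y = -51.5 to +51.5 mm. Frame lips 4 mm thick at both x ends; below them the hollow runs x = -73 to +70 mm, floor at z = 6 mm. A ledge 5 mm wide along each y side (x = -50 to +50 mm, top z = 95 mm) carries the cover.
- cover: Blue cover, 0.16 kg, top flush with the frame. Plate 120 (x) x 100 (y) x 10 mm; origin at the centre of its flat underside, z up, x from heel (-60) to tab end (+60 mm). Two tongues, 4 mm thick, reach from the heel to x = -70 mm, 2 mm below the frame lip; tab latch reaches x = +65.5 mm at rest. Once the tab end is swung up, the tongues slide out towards +x.
- ridge (a point): Fixed black ridge on the cover: middle of its heel-side face (cover x = +8, z = 22 mm). 6 mm thick (x = +8 to +14), 40 mm wide in y, top 34 mm above the underside (24 mm over the plate). Ridge and tab together are 48 mm over all along x, 41 mm with the tab pressed in: a gripper closing along x from above presses the tab and holds the cover.
- tab (a joint): Travel of the orange release tab towards the heel (-x of the cover), m: 0 at rest (latched), 0.007 fully in; above 0.0045 its latch nub is clear of the frame lip. A spring returns it: 2.4 N at rest, 6.6 N fully in.
- tab_face (a point): Middle of the tab's outer face (the face to press, looking towards +x of the cover): at x = +56 mm, 24 mm above the cover's underside at rest. The tab is 30 mm wide in y, 6 mm thick and stands 24 mm above the plate, to 34 mm above the underside.
- cover_heel (a point): Middle of the upper edge of the cover's heel (cover x = -60, z = +10 mm).
- frame_heel (a point): Middle of the upper edge of the frame's heel lip (grinder x = -62, z = +105 mm): the line through it along the grinder's y is the line to pivot the cover about.
- cartridge: White grinding cartridge with a brass band, 0.22 kg, standing loose on the floor of the hollow under the cover, within 10 mm of the middle. Round, 80 mm tall: foot 52 mm in diameter up to 40 mm, neck 36 mm in diameter from 48 to 80 mm above its underside. Origin at the centre of its underside, z up. Fingers have more room along the grinder's x than its y.
- cartridge_neck (a point): Middle of the cartridge's neck, on the axis 66 mm above its underside: the place to grip it.
- tray: White layout tray fixed to the table, 192 mm (x) by 240 mm (y), surface at z = 6 mm, steel rim to z = 11 mm, with a dark rectangle and a dark circle drawn on it. Origin under its centre on the table, z up; yaw within about 0.3 rad of the robot's.
- mark_cover (a point): Centre of the drawn rectangle, on the tray's surface; inside the lines it measures 156 mm along the tray's x and 120 mm along its y. Axes like the tray's.
- mark_cartridge (a point): Centre of the drawn circle, on the tray's surface; 72 mm across inside the line.
- mill: Bystander: pale olive wood mill, 182 mm tall, 60 mm thick, upright beyond the gap between grinder and tray; origin at its foot.
- spice_tin: Bystander: green enamel tin with its lid on, 93 mm tall, 75 mm across, beyond the gap between grinder and tray; origin at its foot.
- stopper_a: Bystander: clear glass cruet stopper, 66 mm tall, 34 mm across, standing between grinder and tray on the robot's side; origin at its foot.
- stopper_b: Bystander: green glass cruet stopper, 66 mm tall, 34 mm across, standing between grinder and tray on the far side; origin at its foot.
- bowl: Bystander: blue bowl, 110 mm across, 45 mm tall, at the right side; origin at its foot.
- salt_jar: Bystander: closed jar, 100 mm tall, 70 mm across, at the left side; origin at its foot.
There are look-alikes about, which are no part of the job. Of the things shaped like the cover, the blue one is meant.

How it is judged:
By the outcome, as a careful person would: the job done as asked, in the order asked, and still so for the second after the job is handed in, with the robot touching nothing.
It also fails if it takes over 58 s, if anything falls off the work surface, if the arm or the gripper's body presses on something with over 40 N, if the wrist force passes 120 N, or if a joint passes its speed limit or range.

## Working session

There is one attempt and no reset: what is moved stays moved. The work goes in short steps, Python scripts to look and compute and a tool call to move; the robot and the scene stay as the last step left them, time stands still between calls to the robot, and variables do not carry over. Pictures are saved under pics/ and viewed, at most 12 in all, crops included, and the job is handed in when it is done.

Besides the shell and the picture viewer there is one more tool, called after "Call:" by a JSON object that holds its "api" and its "payload", one argument or row to a line. move_arm: Moves the arm, as the interface text tells. Shift numbers are shares of 0.75 m and turn numbers shares of 60 degrees, none past 1 either way. Its arguments: {"type":"object","properties":{"series":{"type":"array"},"claw":{"type":"number"},"squeeze":{"type":"number"}},"required":["series"]}

```bash
mkdir -p pics; cat > h.py <<'E'
import numpy as np, cv2
from scipy.spatial.transform import Rotation as R
from cell import readout,get_image,calibration,ticket
def snap(n,f):
    s=readout.observe(); p,d=get_image(n); cv2.imwrite(f'pics/{f}.png',p[:,:,::-1]); np.savez(f'pics/{f}.npz',p=p,d=d,pos=s['position'],rot=s['ee_rot'],n=n)
def world(f,u,v,z=None):
    q=np.load(f'pics/{f}.npz'); n=str(q['n']); c=calibration(n)
    u=np.atleast_1d(u).astype(float); v=np.atleast_1d(v).astype(float)
    if n=='wrist':
        T=np.eye(4);T[:3,:3]=R.from_rotvec(q['rot']).as_matrix();T[:3,3]=q['pos'];T=T@np.array(c['mount'])
    else: T=np.linalg.inv(np.array(c['view']))
    r=np.stack([(u-c['cx'])/c['fx'],(v-c['cy'])/c['fy'],np.ones_like(u)],1)@T[:3,:3].T
    if z is None: s=q['d'][v.astype(int),u.astype(int)]
    else: s=(z-T[2,3])/r[:,2]
    return T[:3,3]+r*np.reshape(s,(-1,1))
E
python3 - <<'E'
from h import *
np.set_printoptions(precision=4,suppress=True)
s=readout.observe();print(s)
snap('top','t0');snap('scene','s0')
for n in('top','wrist'):print(calibration(n))
E
```

```text
{'clock': 0.0, 'joints': array([ 1.1684,  0.4352,  0.025 ,  1.5741, -0.0116,  1.134 , -0.0751]), 'dq': array([-0.0011,  0.001 ,  0.0018, -0.0017, -0.0009,  0.0003,  0.0001]), 'joint_efforts': array([ -0.0005, -66.7851,   0.9845, -31.4465,  -0.0607,   0.0427,
         0.0001]), 'position': array([ 0.1844, -0.5967,  0.2259]), 'ee_rot': array([-3.1049, -0.4688,  0.0005]), 'force': array([-0.3707,  0.9888, -0.587 ]), 'ft_torque': array([-0.0383, -0.0161, -0.0189]), 'gripper_force': 0.0, 'width': 1.0006475856477615}
{'fx': 491.48712965787735, 'fy': 491.48712965787735, 'cx': 323.76805763949005, 'cy': 200.1100723473612, 'view': array([[ 0.0181, -0.9997, -0.0174,  0.0062],
       [-0.9871, -0.0151, -0.1592,  0.5171],
       [ 0.1589,  0.02  , -0.9871,  1.6562],
       [ 0.    ,  0.    ,  0.    ,  1.    ]])}
{'fx': 328.87070186859097, 'fy': 328.87070186859097, 'cx': 322.1197828782635, 'cy': 198.48883566566383, 'mount': array([[ 0.0001, -0.9533, -0.302 ,  0.0828],
       [ 1.    ,  0.0003, -0.0005, -0.0008],
       [ 0.0005, -0.302 ,  0.9533, -0.1572],
       [ 0.    ,  0.    ,  0.    ,  1.    ]])}
```

View pics/t0.png

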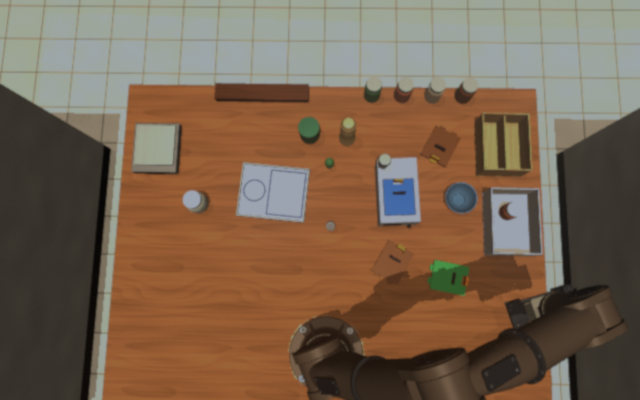

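View pics/s0.png

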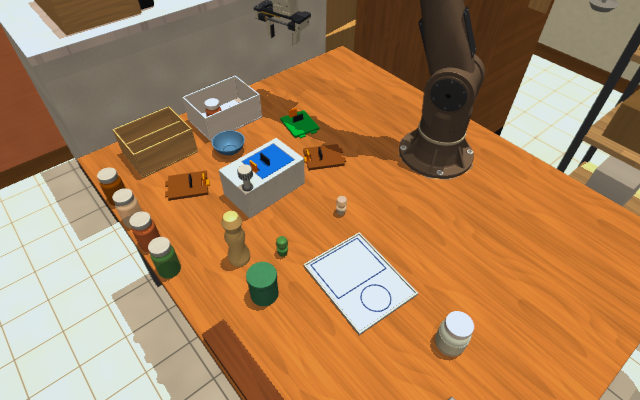

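```bash
python3 - <<'E'
import cv2
p=cv2.imread('pics/t0.png')
cv2.imwrite('pics/c0.png',cv2.resize(p[145:235,230:430],None,fx=4,fy=4,interpolation=cv2.INTER_CUBIC))
E
```

```text
(no output)
```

View pics/c0.png

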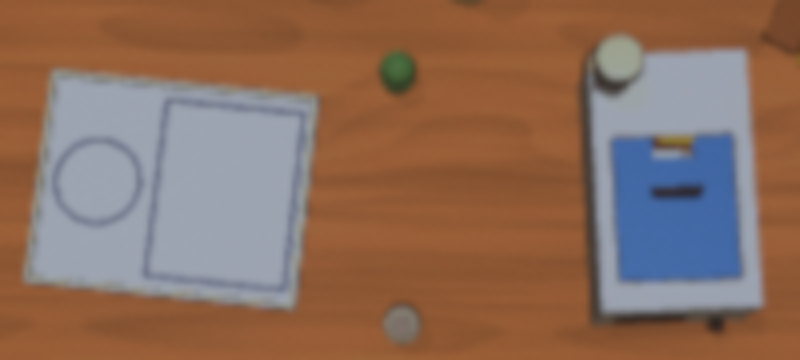

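```bash
python3 - <<'E'
from h import *
np.set_printoptions(precision=4,suppress=True)
def w(l,z):
    l=np.array(l,float); return world('t0',l[:,0]/4+230-.375,l[:,1]/4+145-.375,z)
b=w([(613,137),(733,133),(743,277),(619,282)],.105)
m=w([(168,99),(306,114),(286,290),(146,275)],.006)
t=w([(53,70),(317,96),(295,307),(25,282)],.011)
c=w([(97,181)],.006)
g=w([(748,50),(762,306),(600,314)],.105)
s=w([(398,70),(402,322)],.066)
for q in(b,m,t,g,s,c):print(q[:,:2],q.mean(0)[:2])
for q in(b,m,t):
    d=q[0]-q[3]+q[1]-q[2];print(np.arctan2(d[1],d[0]))
E
```

```text
[[ 0.5815 -0.1825]
 [ 0.5864 -0.2824]
 [ 0.4654 -0.2893]
 [ 0.4596 -0.1873]] [ 0.5232 -0.2354]
[[0.6309 0.2038]
 [0.619  0.0802]
 [0.4609 0.094 ]
 [0.4723 0.2176]] [0.5458 0.1489]
[[0.6548 0.3069]
 [0.6344 0.0705]
 [0.4455 0.0854]
 [0.4637 0.3231]] [0.5496 0.1965]
[[ 0.6577 -0.2957]
 [ 0.4416 -0.3046]
 [ 0.4328 -0.1717]] [ 0.5107 -0.2574]
[[ 0.6458 -0.0017]
 [ 0.4278 -0.0086]] [ 0.5368 -0.0052]
[[0.5556 0.2642]] [0.5556 0.2642]
0.04831258628301207
-0.08703817053773337
-0.08158281907458287
```

Call:
{"api": "move_arm", "payload": {
  "series": [
    [0.04,0.04,0.02,0,0,0.12],
    [0.09,0.09,0.02,0,0,0.26],
    [0.135,0.14,0.02,0,0,0.39],
    [0.18,0.19,0.02,0,0,0.52],
    [0.227,0.24,0.02,0,0,0.65]
  ],
  "claw": 1
}}

```text
clock: 0.6
position: [0.3519, -0.4193, 0.2416]
ee_rot: [-2.767, -1.486, 0.0]
force: [0.6, -0.6, 0.1]
width: 1.001
gripper_force: 0.0
```

Call:
{"api": "move_arm", "payload": {
  "series": [
    [0.045,0.05,0,0,0,0.13],
    [0.09,0.1,0,0,0,0.26],
    [0.135,0.15,0,0,0,0.39],
    [0.18,0.2,0,0,0,0.5],
    [0.227,0.243,0,0,0,0.61]
  ]
}}

```text
clock: 1.1
position: [0.522, -0.2369, 0.2417]
ee_rot: [-2.161, -2.28, 0.0]
force: [0.2, -1.3, 0.0]
width: 1.0
gripper_force: 0.0
```

Call:
{"api": "move_arm", "payload": {
  "series": [
    [0,0,0,0,0,0],
    [0,0,0,0,0,0]
  ]
}}

```text
clock: 1.3
position: [0.5218, -0.2376, 0.2412]
ee_rot: [-2.164, -2.276, 0.0]
force: [-0.1, -1.4, -0.0]
width: 1.001
gripper_force: 0.0
```

```bash
python3 - <<'E'
from h import *
s=readout.observe();print(s['position'],s['ee_rot'],s['joints'],s['force'],s['clock'])
snap('wrist','w0')
p=cv2.imread('pics/w0.png');cv2.imwrite('pics/w0b.png',cv2.resize(p,(800,500),interpolation=cv2.INTER_CUBIC))
E
```

```text
[ 0.52179999 -0.23756785  0.24119994] [-2.16362711e+00 -2.27631143e+00  3.32912332e-05] [ 0.63791925  0.37660501 -0.41480761  1.65412798  0.16283054  1.14616667
  0.23227938] [-0.12237144 -1.35832724 -0.0024673 ] 1.3
```

View pics/w0b.png

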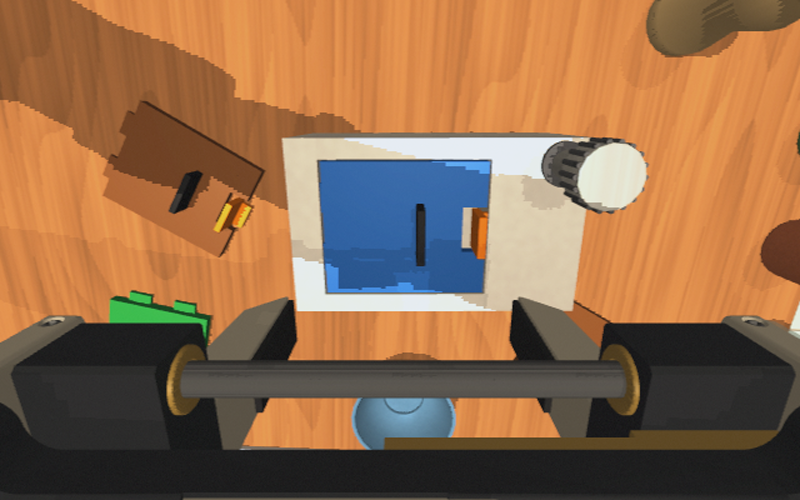

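```bash
python3 - <<'E'
from h import *
np.set_printoptions(precision=4,suppress=True)
w=lambda l,z:world('w0',np.array(l,float)[:,0]*.8-.1,np.array(l,float)[:,1]*.8-.1,z)[:,:2]
b=w([(491,160),(485,293),(327,293),(318,160)],.105)
print(b,b.mean(0))
dx=b[0]-b[3]+b[1]-b[2];dy=b[0]-b[1]+b[3]-b[2];print(np.arctan2(dx[1],dx[0]),np.arctan2(-dy[0],dy[1]),np.linalg.norm(dx)/2,np.linalg.norm(dy)/2)
o=w([(283,138),(573,310),(297,311)],.105);print(o)
r=w([(416,205),(416,265),(426,205),(426,265)],.129);print(r.mean(0),r)
t=w([(472,208),(474,258),(487,210),(485,259)],.129);print(t.mean(0),t)
k=w([(611,176)],.176);print(k)
E
```

```text
[[ 0.5811 -0.1792]
 [ 0.5882 -0.2803]
 [ 0.4658 -0.2865]
 [ 0.46   -0.1854]] [ 0.5238 -0.2329]
0.05078806529166202 0.06359895031783189 0.12190932168273144 0.10130212550891456
[[ 0.436  -0.1717]
 [ 0.6589 -0.2913]
 [ 0.4422 -0.3031]]
[ 0.5342 -0.23  ] [[ 0.5295 -0.209 ]
 [ 0.5321 -0.2514]
 [ 0.5362 -0.2087]
 [ 0.539  -0.251 ]]
[ 0.5739 -0.227 ] [[ 0.5669 -0.2092]
 [ 0.5719 -0.2442]
 [ 0.5771 -0.21  ]
 [ 0.5796 -0.2445]]
[[ 0.6313 -0.1784]]
```

Call:
{"api": "move_arm", "payload": {
  "series": [
    [0.02,0.003,-0.04,0.06,0.003,0.002],
    [0.04,0.006,-0.08,0.133,0.007,0.002],
    [0.04,0.006,-0.12,0.133,0.007,0.002],
    [0.04,0.006,-0.12,0.133,0.007,0.002],
    [0.04,0.006,-0.12,0.133,0.007,0.002]
  ],
  "claw": 0.5
}}

```text
clock: 1.85
position: [0.5504, -0.2353, 0.152]
ee_rot: [-2.094, -2.198, -0.144]
force: [0.4, 0.5, 1.2]
width: 0.753
gripper_force: 0.0
```

```bash
python3 - <<'E'
from h import *
s=readout.observe();print(s['position'],s['ee_rot'],s['force'],s['clock'])
M=R.from_rotvec(s['ee_rot']).as_matrix();print(M)
snap('wrist','w1')
p=cv2.imread('pics/w1.png');cv2.imwrite('pics/w1b.png',cv2.resize(p[80:330,130:530],(800,500),interpolation=cv2.INTER_CUBIC))
E
```

```text
[ 0.55038683 -0.23525277  0.15200217] [-2.09413347 -2.19814206 -0.14436782] [0.40189666 0.54346551 1.20338393] 1.85
[[-0.04784203  0.99881889 -0.00848347]
 [ 0.98912954  0.04855681  0.13879837]
 [ 0.13904636 -0.00175086 -0.99028432]]
```

View pics/w1b.png

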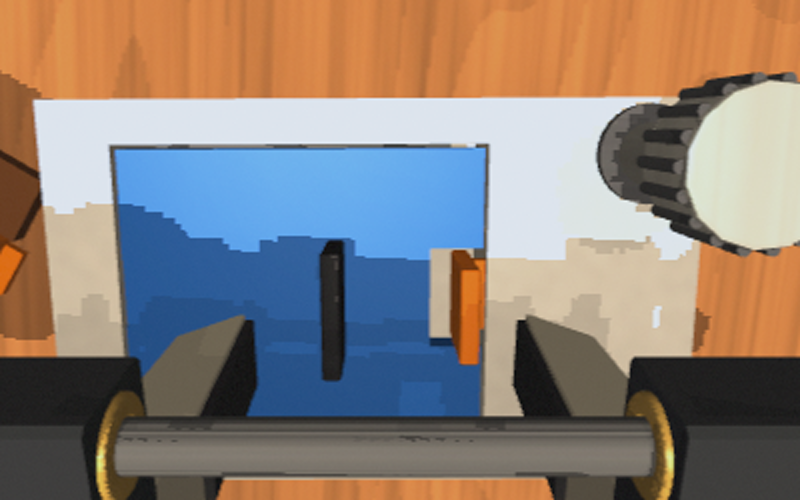

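```bash
python3 - <<'E'
from h import *
np.set_printoptions(precision=4,suppress=True)
w=lambda l,z:world('w1',130+np.array(l,float)[:,0]/2-.25,80+np.array(l,float)[:,1]/2-.25,z)[:,:2]
c=np.array([.5235,-.233]);a=.053;Rm=np.array([[np.cos(a),np.sin(a)],[-np.sin(a),np.cos(a)]])
f=lambda q:(q-c)@Rm.T*1000
print(f(w([(320,253),(321,378),(341,378)],.129)))
print(f(w([(454,253),(458,362),(478,362)],.129)))
print(f(w([(112,147),(489,147)],.105)))
print(f(np.array([[.5504,-.2353]])))
E
```

```text
[[  8.0947  20.1178]
 [  7.5957 -18.6003]
 [ 13.68   -18.6247]]
[[ 47.5378  19.953 ]
 [ 49.1942 -13.6686]
 [ 55.2505 -13.6931]]
[[-60.7691  50.6001]
 [ 60.9028  50.0768]]
[[26.7404 -3.7218]]
```

Call:
{"api": "move_arm", "payload": {
  "series": [
    [0.0025,0.002,-0.02,0,0,0],
    [0.0025,0.002,-0.04,0,0,0],
    [0.0025,0.002,-0.055,0,0,0],
    [0.0025,0.002,-0.055,0,0,0],
    [0.0025,0.002,-0.055,0,0,0]
  ]
}}

```text
clock: 2.4
position: [0.5531, -0.2327, 0.1102]
ee_rot: [-2.092, -2.2, -0.145]
force: [0.1, 0.0, 1.0]
width: 0.753
gripper_force: 0.0
```

Call:
{"api": "move_arm", "payload": {
  "series": [
    [0,0,0,0,0,0],
    [0,0,0,0,0,0],
    [0,0,0,0,0,0]
  ]
}}

```text
clock: 2.7
position: [0.5535, -0.2329, 0.1109]
ee_rot: [-2.093, -2.201, -0.146]
force: [-0.1, 0.3, -0.4]
width: 0.748
gripper_force: 0.0
```

Call:
{"api": "move_arm", "payload": {
  "series": [
    [-0.001,0,0,0,0,0],
    [-0.001,0,0,0,0,0],
    [-0.001,0,0,0,0,0],
    [-0.001,0,0,0,0,0],
    [-0.001,0,0,0,0,0]
  ],
  "claw": -1,
  "squeeze": 30
}}

```text
clock: 3.2
position: [0.5523, -0.2329, 0.1108]
ee_rot: [-2.092, -2.201, -0.145]
force: [-2.9, 0.1, 4.7]
width: 0.442
gripper_force: 30.0
```

Call:
{"api": "move_arm", "payload": {
  "series": [
    [0,0,0,0,0,0],
    [0,0,0,0,0,0],
    [0,0,0,0,0,0]
  ]
}}

```text
clock: 3.5
position: [0.5523, -0.2328, 0.1107]
ee_rot: [-2.092, -2.201, -0.145]
force: [-3.4, 0.1, 6.3]
width: 0.439
gripper_force: 30.0
```

Call:
{"api": "move_arm", "payload": {
  "series": [
    [-0.0003,0,0.0042,0.0018,-0.0333,0],
    [-0.0008,0,0.0084,0.0035,-0.0667,0],
    [-0.0015,0,0.0126,0.0053,-0.1,0],
    [-0.0022,0,0.0168,0.0071,-0.1333,0],
    [-0.0032,0,0.0209,0.0089,-0.1667,0]
  ]
}}

```text
clock: 4.0
position: [0.55, -0.2328, 0.126]
ee_rot: [2.124, 2.262, 0.348]
force: [0.2, 0.7, -1.5]
width: 0.442
gripper_force: 30.0
```

Call:
{"api": "move_arm", "payload": {
  "series": [
    [-0.001,0,0.0041,0.0018,-0.0333,0],
    [-0.0022,0,0.0082,0.0035,-0.0667,0],
    [-0.0036,0,0.0122,0.0053,-0.1,0],
    [-0.0051,0,0.0161,0.0071,-0.1333,0],
    [-0.0067,0,0.02,0.0089,-0.1667,0]
  ]
}}

```text
clock: 4.5
position: [0.5449, -0.2328, 0.1411]
ee_rot: [2.01, 2.167, 0.522]
force: [0.5, -1.1, -1.9]
width: 0.442
gripper_force: 30.0
```

```bash
python3 - <<'E'
from h import *
s=readout.observe();print(s['position'],s['ee_rot'],s['force'],s['clock'])
print(R.from_rotvec(s['ee_rot']).as_matrix())
snap('wrist','w2')
p=cv2.imread('pics/w2.png');cv2.imwrite('pics/w2b.png',cv2.resize(p,(640,400)))
E
```

```text
[ 0.54491661 -0.23281723  0.14106988] [2.0101202  2.16744838 0.52240016] [ 0.54114906 -1.11771099 -1.91539463] 4.5
[[-0.0978459   0.93802484  0.33246891]
 [ 0.98649155  0.04731542  0.15683006]
 [ 0.13137958  0.34332295 -0.9299832 ]]
```

View pics/w2b.png

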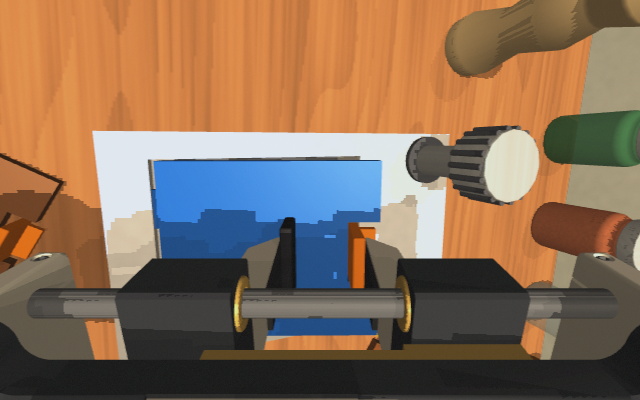

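Call:
{"api": "move_arm", "payload": {
  "series": [
    [0.006,0,0.002,0,0,0],
    [0.012,0.0005,0.004,0,0,0],
    [0.018,0.001,0.006,0,0,0],
    [0.024,0.001,0.012,0,0,0],
    [0.024,0.001,0.022,0,0,0]
  ]
}}

```text
clock: 5.05
position: [0.564, -0.2314, 0.1579]
ee_rot: [2.01, 2.17, 0.522]
force: [-0.2, -0.1, -0.6]
width: 0.44
gripper_force: 30.0
```

Call:
{"api": "move_arm", "payload": {
  "series": [
    [0,0,0.02,0,0,0],
    [0,0,0.05,0,0,0],
    [0,0,0.09,0,0,0],
    [0,0,0.13,0,0,0],
    [0,0,0.16,0,0,0]
  ]
}}

```text
clock: 5.55
position: [0.5636, -0.2318, 0.2804]
ee_rot: [2.009, 2.168, 0.522]
force: [1.3, 0.1, -0.6]
width: 0.44
gripper_force: 30.0
```

```bash
python3 - <<'E'
from h import *
a=R.from_rotvec(readout.observe()['ee_rot']);g=R.from_rotvec([-2.092,-2.201,-.145])
t=R.from_euler('z',-.138)*g
d=(t*a.inv()).as_rotvec(degrees=True);print(d,d/60)
E
```

```text
[ 0.36825364 20.16310141 -7.84995923] [ 0.00613756  0.33605169 -0.13083265]
```

Call:
{"api": "move_arm", "payload": {
  "series": [
    [0.002,0.03,0,0.001,0.07,-0.026],
    [0.004,0.08,0,0.0025,0.14,-0.052],
    [0.006,0.13,0,0.004,0.21,-0.078],
    [0.008,0.185,0,0.005,0.28,-0.104],
    [0.008,0.24,0,0.006,0.336,-0.131]
  ]
}}

```text
clock: 6.05
position: [0.5694, -0.0504, 0.2787]
ee_rot: [-2.245, -2.052, -0.152]
force: [1.0, 0.5, -0.7]
width: 0.436
gripper_force: 30.0
```

Call:
{"api": "move_arm", "payload": {
  "series": [
    [0.002,0.06,0,0,0,0],
    [0.004,0.12,0,0,0,0],
    [0.006,0.18,0,0,0,0],
    [0.008,0.23,-0.01,0,0,0],
    [0.009,0.264,-0.02,0,0,0]
  ]
}}

```text
clock: 6.55
position: [0.5753, 0.1499, 0.2637]
ee_rot: [-2.24, -2.057, -0.157]
force: [0.2, -1.0, -0.6]
width: 0.438
gripper_force: 30.0
```

Call:
{"api": "move_arm", "payload": {
  "series": [
    [0,0,0,0,0,0],
    [0,0,0,0,0,0],
    [0,0,0,0,0,0]
  ]
}}

```text
clock: 6.85
position: [0.5762, 0.1447, 0.263]
ee_rot: [-2.246, -2.052, -0.155]
force: [-0.7, -0.3, -1.6]
width: 0.44
gripper_force: 30.0
```

```bash
python3 - <<'E'
from h import *
s=readout.observe();print(s['position'],s['ee_rot'],s['force'],s['clock'],s['width'])
print(R.from_rotvec(s['ee_rot']).as_matrix())
snap('wrist','w3')
p=cv2.imread('pics/w3.png');cv2.imwrite('pics/w3b.png',cv2.resize(p,(800,500),interpolation=cv2.INTER_CUBIC))
E
```

```text
[0.57619179 0.14474583 0.26302416] [-2.24552574 -2.05248512 -0.15486969] [-0.66544084 -0.34870037 -1.56622953] 6.85 0.44000699607671934
[[ 0.08890827  0.99598364  0.01057884]
 [ 0.98629416 -0.08951549  0.13860309]
 [ 0.13899338 -0.00188911 -0.99029151]]
```

View pics/w3b.png

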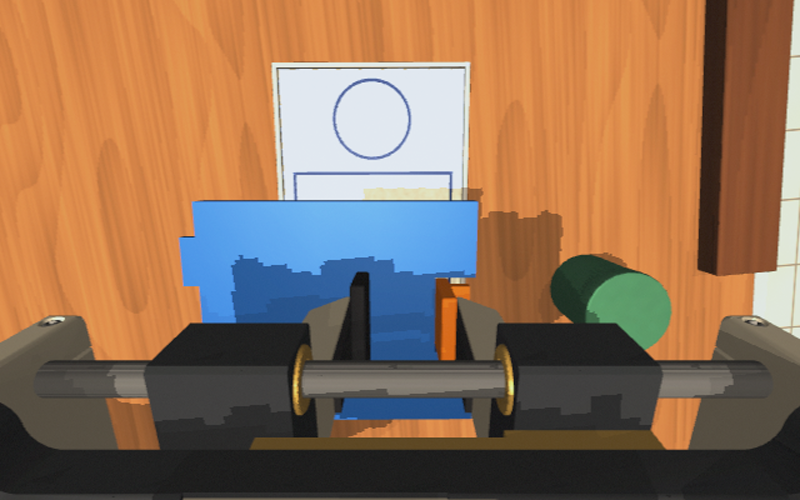

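```bash
python3 - <<'E'
from h import *
np.set_printoptions(precision=4,suppress=True)
w=lambda l,z:world('w3',np.array(l,float)[:,0]*.8-.1,np.array(l,float)[:,1]*.8-.1,z)
m=w([(295,173),(452,172)],.006)[:,:2];print('rect',m,np.arctan2(*(m[1]-m[0])[::-1]))
x=w([(372,119),(372,79),(372,159),(333,119),(411,119)],.006)[:,:2];print('circ',x[0],x[1:].mean(0),np.linalg.norm(x[1]-x[2]),np.linalg.norm(x[3]-x[4]))
t=w([(275,64),(468,63)],.011)[:,:2];print('tray',t,np.arctan2(*(t[1]-t[0])[::-1]))
c=w([(194,201),(477,200)],.263-.0057);
print('cover',c,np.arctan2(*(c[1]-c[0])[::-1][1:]),np.linalg.norm(c[1]-c[0]))
M=np.load('pics/w3.npz');print((c-M['pos'])@R.from_rotvec(M['rot']).as_matrix())
e=(t[1]-t[0])/np.linalg.norm(t[1]-t[0]);n=np.array([e[1],-e[0]])
a=m.mean(0);print('rect centre from edge',a+n*.0605, 'from top c:')
E
```

```text
rect [[0.4731 0.2205]
 [0.6319 0.2073]] -0.08328407690785855
circ [0.5563 0.2661] [0.5563 0.2658] 0.0765776670159449 0.07751275158434788
tray [[0.4689 0.3244]
 [0.6538 0.3086]] -0.08491706825068893
cover [[0.4939 0.2037 0.2573]
 [0.6119 0.1935 0.2573]] -0.08596556257815627 0.11841167222050299
[[ 0.05   -0.0872  0.013 ]
 [ 0.0505  0.0312  0.0128]]
rect centre from edge [0.5473 0.1536] from top c:
```

Call:
{"api": "move_arm", "payload": {
  "series": [
    [0.001,0.0015,-0.03,0,0,0],
    [0.001,0.0025,-0.08,0,0,0],
    [0.001,0.0025,-0.13,0,0,0],
    [0.001,0.0025,-0.18,0,0,0],
    [0.001,0.0025,-0.22,0,0,0]
  ]
}}

```text
clock: 7.4
position: [0.5765, 0.1459, 0.0959]
ee_rot: [-2.246, -2.051, -0.153]
force: [0.1, 0.3, -2.0]
width: 0.441
gripper_force: 30.0
```

Call:
{"api": "move_arm", "payload": {
  "series": [
    [0,0,-0.03,0,0,0],
    [0,0,-0.06,0,0,0],
    [0,0,-0.08,0,0,0],
    [0,0,-0.085,0,0,0],
    [0,0,-0.085,0,0,0]
  ]
}}

```text
clock: 7.9
position: [0.5768, 0.1474, 0.034]
ee_rot: [-2.244, -2.053, -0.155]
force: [-0.3, 1.0, -1.6]
width: 0.438
gripper_force: 30.0
```

Call:
{"api": "move_arm", "payload": {
  "series": [
    [0,0,0,0,0,0],
    [0,0,0,0,0,0],
    [0,0,0,0,0,0]
  ]
}}

```text
clock: 8.2
position: [0.5771, 0.1479, 0.0348]
ee_rot: [-2.244, -2.054, -0.157]
force: [-0.2, -0.1, -2.4]
width: 0.438
gripper_force: 30.0
```

Now slowly down: 1.5 mm per row.

Call:
{"api": "move_arm", "payload": {
  "series": [
    [0,0,-0.003,0,0,0],
    [0,0,-0.006,0,0,0],
    [0,0,-0.009,0,0,0],
    [0,0,-0.012,0,0,0],
    [0,0,-0.014,0,0,0]
  ]
}}

```text
clock: 8.7
position: [0.5764, 0.1478, 0.0231]
ee_rot: [-2.243, -2.053, -0.155]
force: [-0.5, 0.2, -2.2]
width: 0.443
gripper_force: 30.0
```

Call:
{"api": "move_arm", "payload": {
  "series": [
    [0,0,-0.001,0,0,0],
    [0,0,-0.002,0,0,0],
    [0,0,-0.002,0,0,0]
  ]
}}

```text
clock: 9.0
position: [0.5765, 0.1478, 0.022]
ee_rot: [-2.243, -2.054, -0.155]
force: [-1.2, -0.1, 1.6]
width: 0.439
gripper_force: 30.0
```

Call:
{"api": "move_arm", "payload": {
  "series": [
    [0,0,-0.0007,0,0,0],
    [0,0,-0.0007,0,0,0],
    [0,0,-0.0007,0,0,0]
  ]
}}

```text
clock: 9.3
position: [0.5765, 0.1479, 0.0218]
ee_rot: [-2.243, -2.054, -0.155]
force: [-2.5, -0.5, 5.9]
width: 0.443
gripper_force: 30.0
```

Call:
{"api": "move_arm", "payload": {
  "series": [
    [0,0,0,0,0,0],
    [0,0,0,0,0,0],
    [0,0,0,0,0,0],
    [0,0,0,0,0,0],
    [0,0,0,0,0,0]
  ],
  "claw": 0.5
}}

```text
clock: 9.8
position: [0.5765, 0.1478, 0.0213]
ee_rot: [-2.243, -2.053, -0.155]
force: [0.1, -0.4, -0.4]
width: 0.743
gripper_force: 0.0
```

Call:
{"api": "move_arm", "payload": {
  "series": [
    [0,0,0.01,0,0,0],
    [0,0,0.03,0,0,0],
    [0,0,0.07,0,0,0],
    [0,0,0.13,0,0,0],
    [0,0,0.19,0,0,0]
  ]
}}

```text
clock: 10.3
position: [0.5761, 0.148, 0.1665]
ee_rot: [-2.243, -2.054, -0.155]
force: [0.5, -0.1, 0.6]
width: 0.754
gripper_force: 0.0
```

Call:
{"api": "move_arm", "payload": {
  "series": [
    [0,0,0.05,-0.02,0,0],
    [0,-0.03,0.1,-0.05,0,0],
    [0,-0.08,0.13,-0.08,0,0],
    [0,-0.1,0.13,-0.12,0,0],
    [0,-0.1,0.13,-0.133,0.01,0]
  ]
}}

```text
clock: 10.8
position: [0.5768, 0.071, 0.2636]
ee_rot: [2.318, 2.116, 0.001]
force: [-0.7, 0.2, -0.4]
width: 0.751
gripper_force: 0.0
```

```bash
python3 - <<'E'
from h import *
s=readout.observe();print(s['position'],s['ee_rot'],s['force'],s['clock'],s['width'])
print(R.from_rotvec(s['ee_rot']).as_matrix())
snap('wrist','w4')
p=cv2.imread('pics/w4.png');cv2.imwrite('pics/w4b.png',cv2.resize(p,(800,500),interpolation=cv2.INTER_CUBIC))
E
```

```text
[0.57680498 0.07104108 0.26364625] [2.31839157e+00 2.11639416e+00 8.54543189e-04] [-0.72734581  0.21744267 -0.36915002] 10.8 0.7509434474267269
[[ 0.09090951  0.99585701  0.00207023]
 [ 0.99585835 -0.0909066  -0.00146028]
 [-0.00126603  0.00219441 -0.99999679]]
```

View pics/w4b.png

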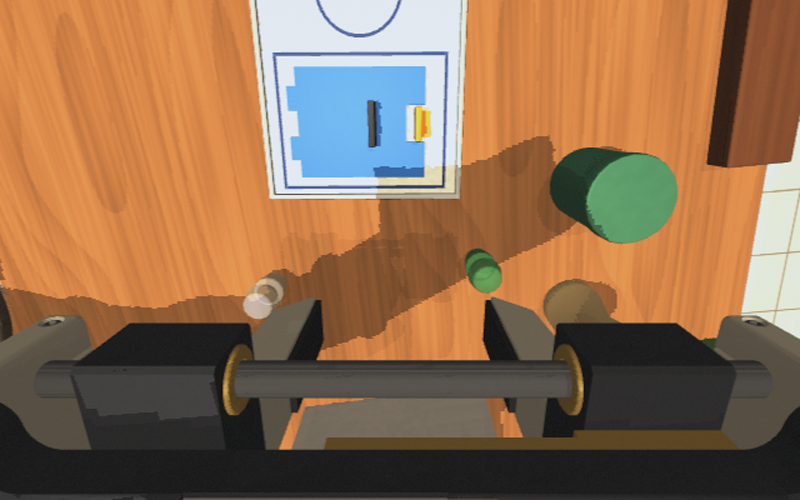

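Call:
{"api": "move_arm", "payload": {
  "series": [
    [-0.01,-0.06,0,0,0,0.03],
    [-0.025,-0.12,0,0,0,0.06],
    [-0.04,-0.18,0,0,0,0.09],
    [-0.055,-0.24,0,0,0,0.132],
    [-0.071,-0.3,0,0,0,0.132]
  ],
  "claw": 1
}}

```text
clock: 11.35
position: [0.5228, -0.152, 0.2612]
ee_rot: [-2.159, -2.278, -0.002]
force: [-0.2, 1.1, -0.0]
width: 0.997
gripper_force: 0.0
```

Call:
{"api": "move_arm", "payload": {
  "series": [
    [0,-0.06,0,0,0,0],
    [0,-0.108,0,0,0,0],
    [0,-0.108,0,0,0,0],
    [0,-0.108,0,0,0,0]
  ]
}}

```text
clock: 11.75
position: [0.5234, -0.2322, 0.2608]
ee_rot: [-2.164, -2.274, -0.002]
force: [-0.0, 1.2, 1.0]
width: 1.001
gripper_force: 0.0
```

```bash
python3 - <<'E'
from h import *
s=readout.observe();print(s['position'],s['ee_rot'],s['force'],s['clock'],s['width'])
print(R.from_rotvec(s['ee_rot']).as_matrix())
snap('wrist','w5')
p=cv2.imread('pics/w5.png');cv2.imwrite('pics/w5b.png',cv2.resize(p[80:280,170:490],(800,500),interpolation=cv2.INTER_CUBIC))
E
```

```text
[ 0.52342137 -0.2322487   0.26079934] [-2.16372053e+00 -2.27383407e+00 -1.75714663e-03] [-0.01635654  1.15042878  1.02798653] 11.75 1.000994722416999
[[-0.04959572  0.99876858 -0.00125755]
 [ 0.99876545  0.04959902  0.00274218]
 [ 0.00280118 -0.00111999 -0.99999545]]
```

View pics/w5b.png

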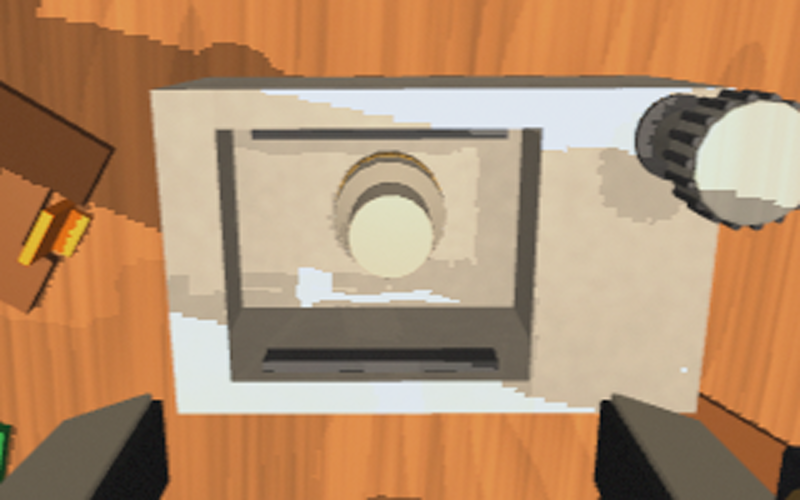

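```bash
python3 - <<'E'
from h import *
np.set_printoptions(precision=4,suppress=True)
w=lambda l,z,f='w5':world(f,170+np.array(l,float)[:,0]/2.5-.3,80+np.array(l,float)[:,1]/2.5-.3,z)[:,:2]
c=np.array([.5235,-.233]);a=.053;Rm=np.array([[np.cos(a),np.sin(a)],[-np.sin(a),np.cos(a)]])
f=lambda q:(q-c)@Rm.T*1000
n=w([(391,236),(391,194),(391,278),(348,236),(433,236)],.086);print(n,f(n))
o=w([(217,129),(542,129),(529,380),(232,380)],.105);print(f(o),f(o).mean(0))
E
```

```text
[[ 0.5276 -0.2271]
 [ 0.5267 -0.2096]
 [ 0.5286 -0.2451]
 [ 0.5098 -0.228 ]
 [ 0.545  -0.2262]] [[  4.4068   5.6921]
 [  4.4007  23.224 ]
 [  4.413  -12.3983]
 [-13.3914   5.7499]
 [ 21.7907   5.6357]]
[[-61.121   51.4882]
 [ 60.8352  51.0899]
 [ 61.1199 -50.8664]
 [-61.3647 -50.4717]] [-0.1326  0.31  ]
```

Call:
{"api": "move_arm", "payload": {
  "series": [
    [0.003,0.004,-0.03,0.04,0,-0.04],
    [0.0056,0.009,-0.08,0.09,-0.002,-0.09],
    [0.0056,0.009,-0.13,0.133,-0.003,-0.133],
    [0.0056,0.009,-0.17,0.133,-0.003,-0.133],
    [0.0056,0.009,-0.175,0.133,-0.003,-0.133]
  ],
  "claw": 0.35
}}

```text
clock: 12.3
position: [0.5256, -0.2236, 0.1268]
ee_rot: [-2.239, -2.051, -0.154]
force: [0.2, 0.8, -0.0]
width: 0.679
gripper_force: 0.0
```

Call:
{"api": "move_arm", "payload": {
  "series": [
    [0,0,0,0,0,0],
    [0,0,0,0,0,0],
    [0,0,0,0,0,0]
  ]
}}

```text
clock: 12.6
position: [0.5289, -0.226, 0.1321]
ee_rot: [-2.247, -2.057, -0.159]
force: [-0.5, -0.0, 0.3]
width: 0.677
gripper_force: 0.0
```

```bash
python3 - <<'E'
from h import *
s=readout.observe();print(s['position'],s['ee_rot'],s['force'],s['clock'],s['width'])
print(R.from_rotvec(s['ee_rot']).as_matrix())
E
```

```text
[ 0.52891957 -0.22599902  0.13213719] [-2.24674692 -2.05661284 -0.15910363] [-0.50353097 -0.01568815  0.2821028 ] 12.6 0.6768013697658406
[[ 0.08714702  0.99608171  0.01505421]
 [ 0.98654518 -0.08839129  0.13753396]
 [ 0.13832572  0.00286598 -0.99038264]]
```

Call:
{"api": "move_arm", "payload": {
  "series": [
    [-0.001,0,-0.02,0,0,0],
    [-0.0013,0,-0.04,0,0,0],
    [-0.0013,0,-0.06,0,0,0],
    [-0.0013,0,-0.08,0,0,0],
    [-0.0013,0,-0.096,0,0,0]
  ]
}}

```text
clock: 13.1
position: [0.5266, -0.2264, 0.0573]
ee_rot: [-2.246, -2.053, -0.157]
force: [0.7, -0.7, 0.3]
width: 0.668
gripper_force: 0.0
```

Call:
{"api": "move_arm", "payload": {
  "series": [
    [0,0,0,0,0,0],
    [0,0,0,0,0,0],
    [0,0,0,0,0,0]
  ]
}}

```text
clock: 13.4
position: [0.5271, -0.2265, 0.0587]
ee_rot: [-2.247, -2.054, -0.158]
force: [0.5, -0.6, -0.0]
width: 0.673
gripper_force: 0.0
```

Call:
{"api": "move_arm", "payload": {
  "series": [
    [0,0,0,0,0,0],
    [0,0,0,0,0,0],
    [0,0,0,0,0,0],
    [0,0,0,0,0,0],
    [0,0,0,0,0,0]
  ],
  "claw": -1,
  "squeeze": 25
}}

```text
clock: 13.9
position: [0.5267, -0.2265, 0.0583]
ee_rot: [-2.246, -2.053, -0.157]
force: [-0.6, -0.0, 1.9]
width: 0.383
gripper_force: 25.0
```

Call:
{"api": "move_arm", "payload": {
  "series": [
    [0,0,0.01,0,0,0],
    [0,0,0.04,0,0,0],
    [0,0,0.09,0,0,0],
    [0,0,0.15,0,0,0],
    [0,0,0.2,0,0,0]
  ]
}}

```text
clock: 14.4
position: [0.5265, -0.2262, 0.2107]
ee_rot: [-2.246, -2.054, -0.158]
force: [1.3, -0.6, -1.6]
width: 0.381
gripper_force: 25.0
```

Call:
{"api": "move_arm", "payload": {
  "series": [
    [0,0,0.04,0,0,0],
    [0.003,0.02,0.073,0,0,0],
    [0.006,0.07,0.073,0,0,0],
    [0.01,0.125,0.073,0,0,0],
    [0.015,0.18,0.073,0,0,0]
  ]
}}

```text
clock: 14.9
position: [0.5374, -0.0902, 0.2634]
ee_rot: [-2.247, -2.053, -0.157]
force: [1.0, -0.4, -1.5]
width: 0.382
gripper_force: 25.0
```

Call:
{"api": "move_arm", "payload": {
  "series": [
    [0.005,0.055,0,0,0,0],
    [0.01,0.11,0,0,0,0],
    [0.015,0.165,0,0,0,0],
    [0.02,0.22,0,0,0,0],
    [0.024,0.27,0,0,0,0]
  ]
}}

```text
clock: 15.4
position: [0.5552, 0.1131, 0.2633]
ee_rot: [-2.245, -2.054, -0.157]
force: [0.0, 0.3, -1.6]
width: 0.382
gripper_force: 25.0
```

Call:
{"api": "move_arm", "payload": {
  "series": [
    [0,0.05,0,0,0,0],
    [0,0.1,0,0,0,0],
    [0,0.14,0,0,0,0],
    [0,0.15,0,0,0,0],
    [0,0.15,0,0,0,0]
  ]
}}

```text
clock: 15.9
position: [0.555, 0.225, 0.2631]
ee_rot: [-2.243, -2.056, -0.156]
force: [-0.6, -0.4, -1.9]
width: 0.38
gripper_force: 25.0
```

```bash
python3 - <<'E'
from h import *
s=readout.observe();print(s['position'],s['ee_rot'],s['force'],s['clock'],s['width'])
snap('wrist','w6')
p=cv2.imread('pics/w6.png');cv2.imwrite('pics/w6b.png',cv2.resize(p,(800,500),interpolation=cv2.INTER_CUBIC))
E
```

```text
[0.55496761 0.22499021 0.26305044] [-2.24268949 -2.05625817 -0.15641858] [-0.62877045 -0.42706541 -1.90591026] 15.9 0.38010914083816033
```

View pics/w6b.png

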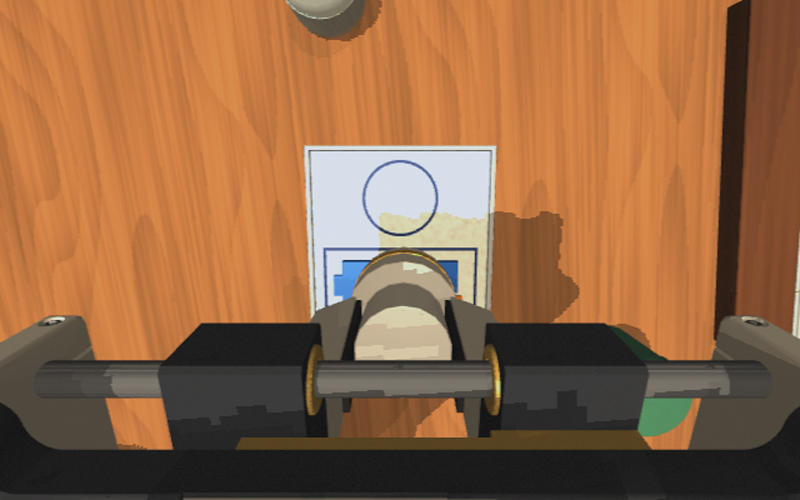

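```bash
python3 - <<'E'
from h import *
print(world('w6',np.array([400.,400,400])*.8-.1,np.array([198.,160.5,235.5])*.8-.1,.006)[:,:2])
E
```

```text
[[0.55595237 0.2662004 ]
 [0.55924749 0.3036944 ]
 [0.55255635 0.22755827]]
```

Call:
{"api": "move_arm", "payload": {
  "series": [
    [0.0013,0.03,0,0,0,0],
    [0.0013,0.0545,-0.02,0,0,0],
    [0.0013,0.0545,-0.07,0,0,0],
    [0.0013,0.0545,-0.13,0,0,0],
    [0.0013,0.0545,-0.18,0,0,0]
  ]
}}

```text
clock: 16.45
position: [0.5571, 0.2615, 0.1259]
ee_rot: [-2.25, -2.051, -0.155]
force: [-1.1, -0.8, -2.3]
width: 0.385
gripper_force: 25.0
```

Call:
{"api": "move_arm", "payload": {
  "series": [
    [0,0,-0.04,0,0,0],
    [0,0,-0.06,0,0,0],
    [0,0,-0.075,0,0,0],
    [0,0,-0.08,0,0,0],
    [0,0,-0.08,0,0,0]
  ]
}}

```text
clock: 16.95
position: [0.5574, 0.2643, 0.0686]
ee_rot: [-2.247, -2.053, -0.158]
force: [-0.3, -0.1, -1.6]
width: 0.38
gripper_force: 25.0
```

Call:
{"api": "move_arm", "payload": {
  "series": [
    [0,0,0,0,0,0],
    [0,0,0,0,0,0]
  ]
}}

```text
clock: 17.15
position: [0.5574, 0.2648, 0.0691]
ee_rot: [-2.246, -2.054, -0.16]
force: [0.2, 0.8, -1.4]
width: 0.383
gripper_force: 25.0
```

Call:
{"api": "move_arm", "payload": {
  "series": [
    [-0.001,0.001,-0.0025,0,0,0],
    [-0.001,0.001,-0.005,0,0,0],
    [-0.001,0.001,-0.0075,0,0,0],
    [-0.001,0.001,-0.01,0,0,0],
    [-0.001,0.001,-0.012,0,0,0]
  ]
}}

```text
clock: 17.65
position: [0.5559, 0.2651, 0.0586]
ee_rot: [-2.246, -2.053, -0.157]
force: [-0.2, 0.1, -2.2]
width: 0.382
gripper_force: 25.0
```

Call:
{"api": "move_arm", "payload": {
  "series": [
    [0,0,-0.001,0,0,0],
    [0,0,-0.002,0,0,0],
    [0,0,-0.002,0,0,0]
  ]
}}

```text
clock: 17.95
position: [0.5561, 0.2653, 0.0582]
ee_rot: [-2.246, -2.053, -0.157]
force: [-1.9, -2.1, 8.5]
width: 0.381
gripper_force: 25.0
```

Contact (force rose about 10 N); release and retreat.

Call:
{"api": "move_arm", "payload": {
  "series": [
    [0,0,0.0005,0,0,0],
    [0,0,0.0005,0,0,0],
    [0,0,0.0005,0,0,0],
    [0,0,0.0005,0,0,0],
    [0,0,0.0005,0,0,0]
  ],
  "claw": 0.3
}}

```text
clock: 18.45
position: [0.556, 0.2651, 0.0577]
ee_rot: [-2.246, -2.053, -0.157]
force: [0.6, 0.2, -0.0]
width: 0.647
gripper_force: 0.0
```

Call:
{"api": "move_arm", "payload": {
  "series": [
    [0,0,0.01,0,0,0],
    [0,0,0.03,0,0,0],
    [0,0,0.07,0,0,0],
    [0,0,0.13,0,0,0],
    [0,0,0.19,0,0,0]
  ]
}}

```text
clock: 18.95
position: [0.5555, 0.2653, 0.2029]
ee_rot: [-2.245, -2.054, -0.157]
force: [0.9, -0.4, -0.5]
width: 0.648
gripper_force: 0.0
```

Call:
{"api": "move_arm", "payload": {
  "series": [
    [0,-0.05,0.05,0,0,0],
    [0,-0.1,0.07,0,0,0],
    [0,-0.15,0.07,0,0,0],
    [0,-0.2,0.07,0,0,0],
    [0,-0.2,0.07,0,0,0]
  ]
}}

```text
clock: 19.45
position: [0.557, 0.1086, 0.2538]
ee_rot: [-2.257, -2.047, -0.156]
force: [-0.2, -0.7, -0.4]
width: 0.646
gripper_force: 0.0
```

```bash
python3 - <<'E'
from h import *
s=readout.observe();print(s['position'],s['force'],s['clock'],s['width'])
snap('wrist','w7')
p=cv2.imread('pics/w7.png');cv2.imwrite('pics/w7b.png',cv2.resize(p,(640,400)))
E
```

```text
[0.55695737 0.10863114 0.25378202] [-0.20556145 -0.73067422 -0.39401768] 19.45 0.646061134265927
```

View pics/w7b.png

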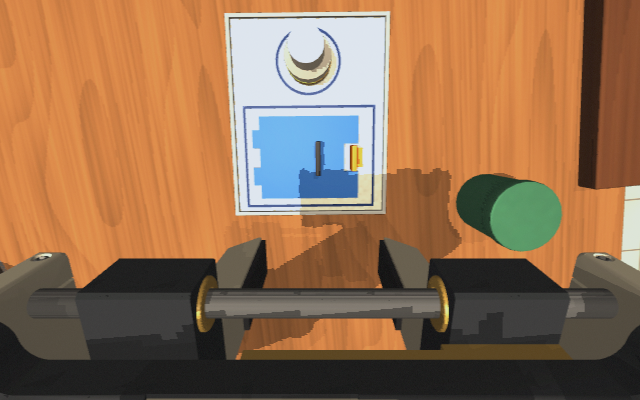

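The picture shows the cartridge upright inside the circle at about (308,62) and the cover flat inside the rectangle at about (308,157), with the gripper clear of both.

```bash
python3 -c "
from cell import ticket
print(ticket.sign_off())"
```

```text
the job is handed in; nothing more can be done
None
```

The job is handed in at about 19.5 s: the cover lies flat, ridge up, inside the rectangle, the cartridge stands upright in the circle, and the last wrist picture shows the gripper clear of both; the other things were never deliberately touched, but I took no final picture of the whole table.

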